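# Prime the softener doser with its key switch

## Task

On the laundry counter, swing the splash cover on top of the softener doser right over onto its back so that the keyhole lies bare, and leave it open. Take the key out of its stand, push it fully home in the keyhole past the sticky pins (wiggle it if it sticks), and only then turn it a quarter turn clockwise, seen from above, against the spring to the stop. Finish while still gripping the key and holding it turned, and leave the bottle, cup and box standing where they are.

Things in the scene. Friction and masses are not known exactly. Their poses are not given: they have to be found in the camera images.
- doser: White plastic dosing unit fixed to the counter, 166 mm deep (x from -36 to +130 mm of the origin), 96 mm wide (y), flat top 80 mm above the counter. Origin on the counter straight below the lock axis, z up; -x is its front.
- cover_hinge (a point): Point on the hinge axis of the cover, midway along it, 92 mm above the counter and 32 mm behind (+x of the doser) the lock axis; the hinge axis is along y of the doser.
- cover_tab (a point): Grip point of the cover's pull tab. Cover: grey plate 66 mm from hinge to edge, 52 mm wide, 5 mm thick; in its plane a tab 14 mm wide (along the hinge), 8 mm thick, 46 mm long goes on past the free edge, overhanging the doser's front when closed. Pinch the 14 mm from straight above, tips at most 12 mm below the tab; it pivots between the pads as the cover swings.
- cover (a joint): Cover angle, rad: 0 closed (level), grows as the tab rises and goes over to the doser's +x; stop at 2.75, lying back over the rear of the housing. It stays where it is left (hinge friction 0.05 N m). At angle t the tab point is at x = 32 - 92 cos t, z = 92 + 92 sin t mm of the doser.
- keyhole (a point): Centre of the keyhole's mouth on the face of the steel lock barrel (disc 34 mm across), 84 mm above the counter. Slot 15.5 mm along this frame's x, 7.5 mm along y, 32 mm deep, 2.5 mm chamfers; the frame turns with the barrel, and has the doser's yaw at barrel 0. Two pairs of sticky sprung pins pinch the blade at 10 and 18 mm depth: pushing past takes 5 to 15 N.
- barrel (a joint): Turn of the lock barrel, rad: 0 at rest, grows clockwise seen from above, stop at 1.571. A spring turns it back: 0.02 N m at rest, 0.11 N m at the stop. The blade has about 0.15 rad of play in the slot, so the barrel lags the key by that much. Only the key can turn it.
- stand: White plastic key stand fixed to the counter, 56 x 50 x 36 mm, origin under its centre. A slot along its x in the top, 16 x 8 mm and 28 mm deep, holds the key.
- key: Key, 65 mm long, at first upright in the stand, collar on its top (tip 12 mm above the counter). Origin at the blade's tip, z towards the bow. Steel blade 14 (x) by 6 mm (y), 24 mm long, its last 9 mm tapered; collar 21 x 9 x 6 mm that meets the barrel's face when fully home; round black bow 36 mm across, 10 mm thick (y). Fits either way round. About 80 g.
- key_bow (a point): Centre of the key's round bow, 47 mm above the tip; pinch it across its 10 mm thickness (along the key's y) from above.
- softener: Bystander: dark blue softener bottle, 56 x 90 mm, 190 mm tall, origin under its centre.
- cup: Bystander: small clear measuring cup, 52 mm across, 55 mm tall, origin under its centre.
- soapbox: Bystander: cardboard soap powder box, 75 x 110 mm, 130 mm tall, origin under its centre.

How it is judged (in metres and radians):
On the way, in this order (a step that is already met when the one before it is completed fails the run):
1. the cover is swung over onto its back (past 2.1 rad), the key still away from the keyhole (value of joint cover above 2.1 rad and distance between key and keyhole above 0.04 m), for 0.2 s.
2. the key is fully home in the keyhole, not yet turned (barrel below 0.4 rad) (z of key in the frame of keyhole below -0.021 m and horizontal distance between key and keyhole below 0.004 m and angle between key's own z axis and vertical below 0.15 rad and value of joint barrel below 0.4 rad), for 0.1 s.
At the end, for the whole second after the job is handed in: Fingers still press the upright key (over 1 N), its blade at least 21 of 24 mm deep on the lock axis (4 mm), the barrel held still past 1.25 rad; cover open past 2.1 rad; bottle, cup and box within 30 mm of their places (z of key in the frame of keyhole below -0.021 m and horizontal distance between key and keyhole below 0.004 m and angle between key's own z axis and vertical below 0.15 rad and value of joint barrel above 1.25 rad and velocity of joint barrel between -0.2 and 0.2 rad/s and contact force between the fingers and key above 1 N and value of joint cover above 2.1 rad and distance of each of softener, cup, soapbox from where it was at the start of the episode below 0.03 m); the arm keeps its last pose, push and grip.
It fails at once if a bystander is shifted by more than 30 mm or tipped (distance of any of softener, cup, soapbox from where it was at the start of the episode above 0.03 m or angle between any of softener, cup, soapbox's own z axis and vertical above 0.35 rad).
It also fails if it takes over 62 s, if anything falls off the work surface, if the arm or the gripper's body presses on something with over 40 N, if the wrist force passes 120 N, or if a joint passes its speed limit or range.

## Robot

A 7-joint arm with a two-finger parallel gripper is mounted at the origin on the work surface. World frame = base frame: x ahead of the robot, y to its left, z up, the work surface at z = 0. Lengths are in mm, angles in rad, forces in N, time in s.
With the tool pointing down it reaches from about 350 to 775 mm from the base axis. Payload 3.1 kg.
Tool frame: the origin (TCP) lies at the very end of the fingers, on their centre line; the grasp point (between the pads) lies 19 mm behind it; z points along the fingers, y is the line along which they close (so a half turn about z gives the same grasp; the last joint's range is limited). The gripper opens to 85 mm and grips with 20 to 120 N. Pads are 22 mm wide; open, the fingers measure 114 mm over their backs; the gripper's body (76 mm by 85 mm) begins 54 mm behind the grasp point. The pads swing forward as they close: fully open they stand 13 mm farther back than shut.
Start: joints at [-1.377, 0.311, 0.014, 1.512, -0.004, 1.319, -0.027], TCP at [128.463, 534.803, 231.304] pointing down, gripper open.
Joint ranges: [-2.7, 2.7], [-0.3, 1.91], [-1.27, 1.3], [0.12, 2.57], [-1.44, 4.58], [0.2, 2.03], [-3.05, 3.05]. Speed limits (rad/s): [2.79, 2.79, 3.14, 3.14, 3.14, 3.14, 3.14].

## Interface

Orientations are given as a unit quaternion [x, y, z, w].
In Python, from bench import robot, get_image, calibration gives the robot as it stands.
- The arm moves only by the tool arm_command, never from a script. Its argument "commands" is a list of rows, each a list of 7 numbers: the shift along the tool's x, y, z scaled (see below), then the turn, a rotation vector about the tool's x, y, z scaled (see below), then the opening, from -1 (shut) to 1 (fully open). A call has 1 to 12 rows; each row shifts and turns the commanded pose from where the row before left it, along the tool's axes as they then stand; what a row does not reach is not made up. The controller multiplies each number of a shift by 0.2 m and each number of a turn by 2 pi rad. A row lasts 1/10 s, in which the tool goes at most 50 mm and 8.59 degrees, less where a joint would pass 70% of its speed; a pose out of reach is approached as far as the arm can. A call with a number of a shift or a turn outside -1 to 1 is refused whole. A call with a gripper value outside its range is refused whole. The fingers move at their own pace and stop on an object; "newtons" is the grip in N (left out, the last holds). Time passes only in rows, so rows that do not move let the fingers close. It gives the time, the measured TCP pose, the force, the opening and the grip force at its end, in the units of the state.
- robot.state(): the state, without advancing time (a new reading comes with each control period).
- get_image(name): name is "side" or "top" or "wrist"; returns the picture (420x560x3 uint8, red, green, blue); there is no depth.
- calibration(name): a dict with "camera_matrix" (3x3 intrinsics, pixels), "k1" (the pictures are not rectified: a ray, as slopes to the right and down, at radius r is drawn at 1 + k1 r^2 times it, then the intrinsics apply), "world_from_camera" (4x4, takes a point from camera to world coordinates). Camera axes: x right, y down, z forward; pixel columns grow to the right and rows downward; lengths in mm; the calibration is good to about 2 mm. A picture is of the moment at which its call begins: read the wrist's pose just before it. calibration takes no time and is no camera call; for the wrist camera it gives the pose at the moment of the call.
- robot.sign_off(): hands the job in; it is judged then, once.
The state is a dict: "time": time; "joint_pos": joint angles; "joint_vel": joint speeds; "joint_efforts": joint torques, N m; "tool_pos": TCP position; "ee_rot": TCP orientation; "contact_force": force on the tool from outside, world axes, zero at the start; "wrist_torque": the same for the moment, N m; "finger_gap": finger opening in mm; "finger_force": force on a finger pad.
Only numpy, scipy, OpenCV 4.12 (cv2) and the standard library are available. Lean on these libraries where they do the work, as an engineer would, in place of code of your own. Each camera call takes 0.05 s, during which the arm holds its last target. There are 200 camera calls.

## Working session

There is one attempt and no reset: what is moved stays moved. The work goes in short steps, Python scripts to look and compute and a tool call to move; the robot and the scene stay as the last step left them, time stands still between calls to the robot, and variables do not carry over. Pictures are saved under pics/ and viewed, at most 10 in all, crops included, and the job is handed in when it is done.

Besides the shell and the picture viewer there is one more tool, called after "Call:" as name([rows], argument=value, ...), one row to a line, values as JSON. arm_command: Moves the arm, as the interface text tells. Its arguments: {"type":"object","properties":{"commands":{"type":"array"},"newtons":{"type":"number"}},"required":["commands"]}

```bash
mkdir -p pics; ls; python3 - <<'E'
from bench import robot,get_image,calibration
import cv2,numpy as np
s=robot.state();print({k:np.round(v,3).tolist() for k,v in s.items()})
for n in ["side","top"]:
    cv2.imwrite(f"pics/{n}0.png",get_image(n)[:,:,::-1]); c=calibration(n); print(n,c['camera_matrix'],c['k1'],np.round(c['world_from_camera'],3).tolist())
E
```

```text
pics
{'time': 0.0, 'joint_pos': [-1.377, 0.312, 0.014, 1.513, -0.004, 1.319, -0.027], 'joint_vel': [0.001, -0.002, -0.0, 0.001, 0.001, -0.0, -0.001], 'joint_efforts': [-0.0, -37.992, 0.146, -23.059, 0.012, 0.014, -0.0], 'tool_pos': [128.314, 534.076, 230.219], 'ee_rot': [0.118, 0.993, -0.001, -0.0], 'contact_force': [0.227, 0.296, 0.666], 'wrist_torque': [-0.016, -0.032, 0.038], 'finger_force': 0.0, 'finger_gap': 85.345}
side [[442.68825561   0.         283.15694959]
 [  0.         442.68825561 209.39690489]
 [  0.           0.           1.        ]] 0.027770433316967148 [[1.0, -0.026, 0.011, 623.065], [-0.026, -0.701, 0.713, -692.148], [-0.011, -0.713, -0.701, 745.052], [0.0, 0.0, 0.0, 1.0]]
top [[405.07947104   0.         279.6684816 ]
 [  0.         405.07947104 211.02681337]
 [  0.           0.           1.        ]] -0.07936240307356492 [[-0.015, -0.996, 0.086, 537.821], [-1.0, 0.017, 0.018, -9.58], [-0.02, -0.085, -0.996, 1164.063], [0.0, 0.0, 0.0, 1.0]]
```

View pics/top0.png

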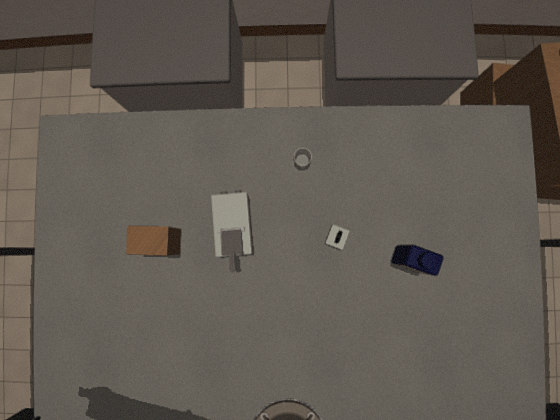

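View pics/side0.png

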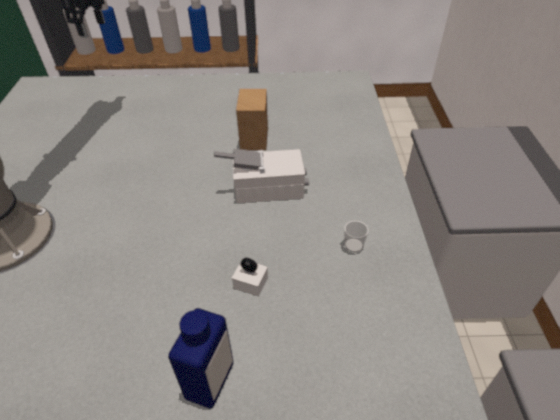

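```bash
cat > h.py <<'E'
from bench import robot,get_image,calibration
import cv2,numpy as np
from scipy.spatial.transform import Rotation as R
def ray(c,uv):
    K=c['camera_matrix'];d=(np.atleast_2d(uv)-K[:2,2])/[K[0,0],K[1,1]]
    x=d.copy()
    for _ in range(20): x=d/(1+c['k1']*(x**2).sum(1,keepdims=True))
    T=c['world_from_camera']; return T[:3,3],np.c_[x,np.ones(len(x))]@T[:3,:3].T
def toz(c,uv,z):
    o,d=ray(c,uv); return o+d*((z-o[2])/d[:,2])[:,None]
def proj(c,p):
    T=c['world_from_camera'];q=(np.atleast_2d(p)-T[:3,3])@T[:3,:3];s=q[:,:2]/q[:,2:]
    s=s*(1+c['k1']*(s**2).sum(1,keepdims=True));K=c['camera_matrix'];return s*[K[0,0],K[1,1]]+K[:2,2]
def tri(c1,u1,c2,u2):
    A=0;b=0
    for c,u in((c1,u1),(c2,u2)):
        o,d=ray(c,u);d=d[0]/np.linalg.norm(d[0]);P=np.eye(3)-np.outer(d,d);A=A+P;b=b+P@o
    return np.linalg.solve(A,b)
E
python3 - <<'E'
from h import *
im=cv2.imread('pics/top0.png')
a=cv2.resize(im[180:285,195:270],None,fx=5.5,fy=5.5,interpolation=cv2.INTER_CUBIC)
b=cv2.resize(im[215:260,317:360],None,fx=9,fy=9,interpolation=cv2.INTER_CUBIC)
o=np.zeros((600,800,3),np.uint8);o[:a.shape[0],:a.shape[1]]=a[:600];o[:b.shape[0],413:413+b.shape[1]]=b
o=cv2.convertScaleAbs(o,alpha=1.5)
cv2.imwrite('pics/crop1.png',o)
E
```

```text
(no output)
```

View pics/crop1.png

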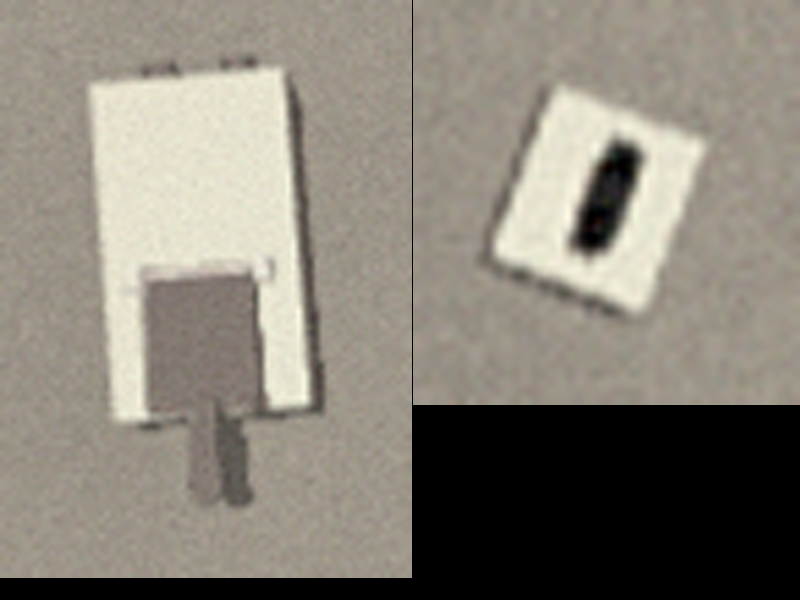

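The crop shows the doser's top face with corners at about (90,85), (284,68), (311,407), (115,421). The tab end is at (205,500), the stand's corners are at about (560,86), (707,146), (643,312), (493,255), and the black bow runs from (628,140) to (583,250).

```bash
python3 - <<'E'
from h import *
c=calibration('top')
f=lambda p,s,o:(np.array(p,float)+.5)/s-.5+o
D=toz(c,f([(90,85),(284,68),(311,407),(115,421)],5.5,[195,180]),80)[:,:2]
S=toz(c,f([(147,86),(294,146),(230,312),(80,255)],9,[317,215]),36)[:,:2]
B=toz(c,f([(213,142),(172,248)],9,[317,215]),65)[:,:2]
T=toz(c,f([(205,500),(203,405)],5.5,[195,180]),95)[:,:2]
print(D.round(1).tolist(),np.linalg.norm(np.diff(D,axis=0,append=D[:1]),axis=1))
ux=(D[0]-D[3])+(D[1]-D[2]);ux/=np.linalg.norm(ux);print('doser yaw',np.arctan2(ux[1],ux[0]))
print('lock',D.mean(0)-47*ux, 'hinge',D.mean(0)-15*ux,'tab',D.mean(0)-107*ux)
print('stand',S.round(1).tolist(),S.mean(0),np.linalg.norm(np.diff(S,axis=0,append=S[:1]),axis=1))
v=S[0]-S[3]+S[1]-S[2];print('yaw',np.arctan2(v[1],v[0]));v=S[3]-S[2]+S[0]-S[1];print('yaw-90',np.arctan2(v[1],v[0])-np.pi/2)
print(B,B.mean(0),T)
s=robot.state();print(R.from_quat(s['ee_rot']).as_matrix().round(3))
cw=calibration('wrist');print(np.round(cw['world_from_camera'],3),cw['camera_matrix'],cw['k1'])
for y in(0.,):
  for z in(400,):print()
E
```

```text
[[677.7, 195.9], [684.4, 99.9], [518.4, 88.1], [512.8, 183.9]] [ 96.24668514 166.43578092  95.90491181 165.36630835]
doser yaw 0.07167551057493955
lock [551.4587437  138.58867609] hinge [583.37658083 140.88032907] tab [491.6127991  134.29182675]
stand [[595.9, -136.6], [576.5, -181.6], [525.8, -160.4], [544.1, -114.6]] [ 560.55729064 -148.31935938] [48.96605437 55.00676538 49.32413193 56.27233167]
yaw -0.3979820215882403
yaw-90 -0.3928938734283176
[[ 577.16370776 -152.79184764]
 [ 545.53404627 -139.62674133]] [ 561.34887701 -146.20929449] [[474.99730832 138.06743478]
 [520.29008864 138.69699746]]
[[-0.972  0.234 -0.   ]
 [ 0.234  0.972 -0.002]
 [-0.    -0.002 -1.   ]]
[[ 2.34000e-01  9.29000e-01  2.88000e-01  5.56290e+01]
 [ 9.72000e-01 -2.23000e-01 -7.10000e-02  5.52240e+02]
 [-1.00000e-03  2.97000e-01 -9.55000e-01  3.73059e+02]
 [ 0.00000e+00  0.00000e+00  0.00000e+00  1.00000e+00]] [[319.86930902   0.         280.09448592]
 [  0.         319.86930902 209.36113075]
 [  0.           0.           1.        ]] -0.05435013913348362
```

Call:
arm_command([
  [-0.186,-0.127,0,0,0,0,1],
  [-0.186,-0.127,0,0,0,0,1],
  [-0.186,-0.127,0,0,0,0,1],
  [-0.186,-0.127,0,0,0,0,1],
  [-0.186,-0.127,0,0,0,0,1],
  [-0.186,-0.127,0,0,0,0,1],
  [-0.186,-0.127,0,0,0,0,1],
  [-0.186,-0.127,0,0,0,0,1],
  [-0.186,-0.127,0,0,0,0,1],
  [-0.186,-0.127,0,0,0,0,1],
  [-0.186,-0.127,0,0,0,0,1],
  [-0.186,-0.127,0,0,0,0,1],
])

```text
time: 1.3
tool_pos: [491.9, 132.7, 231.0]
ee_rot: [0.117, 0.993, 0.0, -0.0]
contact_force: [1.2, 0.8, 0.7]
finger_gap: 85.6
finger_force: 0.0
```

Call:
arm_command([
  [0,0,0,0,0,-0.0163,1],
  [0,0,0,0,0,-0.0163,1],
  [0,0,0,0,0,-0.0163,0],
  [0,0,0,0,0,0,0],
  [0,0,0,0,0,0,0],
], newtons=30)

```text
time: 1.8
tool_pos: [491.1, 134.1, 230.9]
ee_rot: [-0.035, 0.999, -0.0, -0.0]
contact_force: [0.5, -0.1, 0.1]
finger_gap: 44.1
finger_force: 0.0
```

```bash
cat > look.py <<'E'
import sys
from h import *
s=robot.state();print(np.round(s['time'],2),np.round(s['tool_pos'],1),'yaw tool y',np.round(np.arctan2(*R.from_quat(s['ee_rot']).as_matrix()[[1,0],1]),4),s['finger_gap'],s['finger_force'],np.round(s['contact_force'],1),np.round(R.from_quat(s['ee_rot']).as_matrix()[:,2],4), np.round(s['joint_pos'],2))
if len(sys.argv)>2:
    n=sys.argv[1];c=calibration(n);np.save('pics/cal_'+sys.argv[2],c,allow_pickle=True)
    cv2.imwrite(f'pics/{sys.argv[2]}.png',get_image(n)[:,:,::-1])
E
python3 look.py wrist w1
```

```text
1.8 [491.1 134.1 230.9] yaw tool y 1.6402 44.06500869487327 0.0 [ 0.5 -0.1  0.1] [-8.e-04 -3.e-04 -1.e+00] [-0.61  0.23  0.38  1.63 -0.09  1.29  1.42]
```

View pics/w1.png

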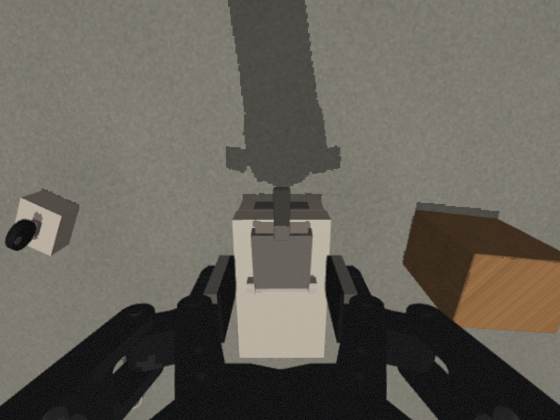

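The wrist view shows the tab end at (282,190) with its root at (282,238), and the doser's top face centred between the fingers, with its front corners at (233,221) and (330,221).

```bash
python3 - <<'E'
from h import *
c=np.load('pics/cal_w1.npy',allow_pickle=True).item()
print(toz(c,[(282,190),(282,238)],95).round(1), toz(c,[(233,221),(330,221),(239,357),(324,357)],80).round(1))
print(proj(c,[(551.5,138.6,0)])) 
E
```

```text
[[484.5 135.6  95. ]
 [530.7 138.9  95. ]] [[522.3  90.6  80. ]
 [515.8 184.8  80. ]
 [686.2 101.   80. ]
 [679.6 197.6  80. ]]
[[280.10108453 224.34260339]]
```

Call:
arm_command([
  [-0.007,0.006,0.191,0,0,0,0],
  [0,0,0.191,0,0,0,0],
  [0,0,0.191,0,0,0,0],
  [0,0,0.191,0,0,0,0],
  [0,0,0,0,0,0,-1],
  [0,0,0,0,0,0,-1],
  [0,0,0,0,0,0,-1],
  [0,0,0,0,0,0,-1],
  [0,0,0,0,0,0,-1],
], newtons=20)

```text
time: 2.75
tool_pos: [492.9, 135.3, 79.8]
ee_rot: [-0.036, 0.999, 0.0, 0.001]
contact_force: [-3.1, -2.1, 0.2]
finger_gap: 13.6
finger_force: 20.3
```

```bash
python3 -c "
import numpy as np
t=np.linspace(0,2.66,20)
a=np.c_[np.diff(92*np.cos(t)),-np.diff(92*np.sin(t))]/200
print(a.round(3).tolist(),a.sum(0))"
```

```text
[[-0.005, -0.064], [-0.013, -0.063], [-0.022, -0.06], [-0.03, -0.057], [-0.038, -0.052], [-0.045, -0.046], [-0.051, -0.039], [-0.056, -0.032], [-0.06, -0.024], [-0.062, -0.015], [-0.064, -0.006], [-0.064, 0.003], [-0.063, 0.011], [-0.061, 0.02], [-0.058, 0.029], [-0.053, 0.036], [-0.048, 0.043], [-0.041, 0.05], [-0.034, 0.055]] [-0.86767884 -0.21306798]
```

Call:
arm_command([
  [-0.005,0,-0.064,0,0,0,-1],
  [-0.013,0,-0.063,0,0,0,-1],
  [-0.022,0,-0.06,0,0,0,-1],
  [-0.03,0,-0.057,0,0,0,-1],
  [-0.038,0,-0.052,0,0,0,-1],
  [-0.045,0,-0.046,0,0,0,-1],
  [-0.051,0,-0.039,0,0,0,-1],
  [-0.056,0,-0.032,0,0,0,-1],
  [-0.06,0,-0.024,0,0,0,-1],
])

```text
time: 3.65
tool_pos: [555.7, 139.7, 164.3]
ee_rot: [-0.036, 0.999, -0.001, -0.002]
contact_force: [1.4, -1.1, -13.8]
finger_gap: 13.1
finger_force: 20.9
```

Call:
arm_command([
  [-0.062,0,-0.015,0,0,0,-1],
  [-0.064,0,-0.006,0,0,0,-1],
  [-0.064,0,0.003,0,0,0,-1],
  [-0.063,0,0.011,0,0,0,-1],
  [-0.061,0,0.02,0,0,0,-1],
  [-0.058,0,0.029,0,0,0,-1],
  [-0.053,0,0.036,0,0,0,-1],
  [-0.048,0,0.043,0,0,0,-1],
  [-0.041,0,0.05,0,0,0,-1],
  [-0.034,0,0.055,0,0,0,-1],
])

```text
time: 4.65
tool_pos: [667.4, 147.8, 120.8]
ee_rot: [-0.036, 0.999, -0.0, 0.001]
contact_force: [-3.1, -2.2, 0.7]
finger_gap: 13.3
finger_force: 23.7
```

```bash
python3 look.py side s1
```

```text
4.65 [667.4 147.8 120.8] yaw tool y 1.6422 13.31837740394363 23.652595281600952 [-3.1 -2.2  0.7] [ 2.6e-03  1.0e-04 -1.0e+00] [-0.45  0.67  0.35  1.27 -0.23  1.24  1.55]
```

View pics/s1.png

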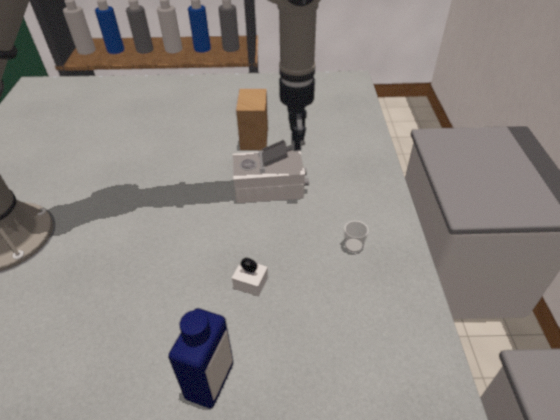

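The side view shows the cover lying on its back with the tab held near (297,148), and the lock disc bare at (248,164). Releasing, then going up over the lock to measure it.

Call:
arm_command([
  [0,0,0,0,0,0,0],
  [0,0,0,0,0,0,0],
  [0,0,0,0,0,0,0],
  [0,0,0,0,0,0,0],
  [0,0,-0.182,0,0,0,0],
  [0,0,-0.182,0,0,0,0],
  [0,0,-0.182,0,0,0,0],
  [0.193,0,0,0,0,0,0],
  [0.193,0,0,0,0,0,0],
  [0.193,0,0,0,0,0,0],
  [0,0,0,0,0,0,0],
  [0,0,0,0,0,0,0],
])

```text
time: 5.9
tool_pos: [549.7, 140.0, 230.7]
ee_rot: [-0.036, 0.999, 0.001, 0.001]
contact_force: [0.7, -0.0, 1.2]
finger_gap: 42.6
finger_force: 0.0
```

```bash
python3 look.py wrist w2; python3 - <<'E'
from h import *
im=cv2.imread('pics/w2.png')
cv2.imwrite('pics/w2c.png',cv2.resize(im[130:290,200:360],None,fx=3.75,fy=3.75,interpolation=cv2.INTER_CUBIC))
E
```

```text
5.9 [549.7 140.  230.7] yaw tool y 1.6431 42.61588274139305 0.0 [ 0.7 -0.   1.2] [ 0.0012  0.0015 -1.    ] [-0.56  0.36  0.38  1.48 -0.14  1.33  1.48]
```

View pics/w2c.png

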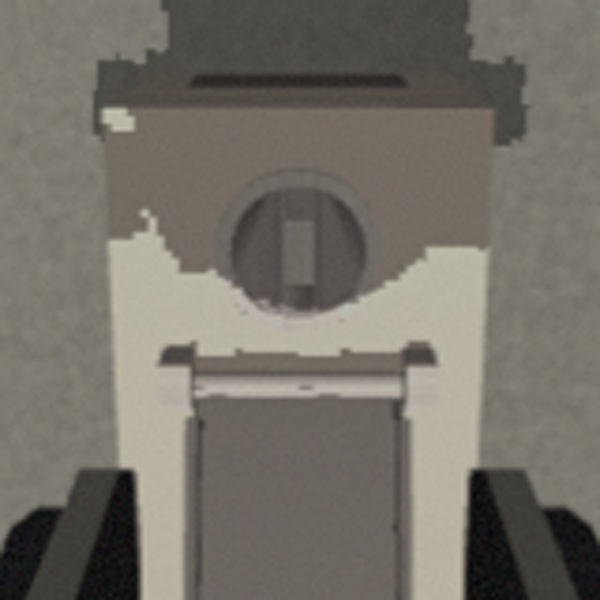

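The crop shows the lock disc centred at about (299,248), its slot upright, which is (279.5,195.8) in the full picture.

```bash
python3 - <<'E'
from h import *
c=np.load('pics/cal_w2.npy',allow_pickle=True).item()
f=lambda p:(np.array(p,float)+.5)/3.75-.5+[200,130]
P=toz(c,f([(299.5,248),(218,248),(380,248),(299,168),(299,190),(299,308)]),84);print(P.round(1))
D=toz(c,f([(106,108),(493,108)]),80);print(D.round(1),D.mean(0)+36*np.array([.9974,.0716,0]))
o,_=ray(c,[[0,0]]);print(o)
E
```

```text
[[551.7 140.1  84. ]
 [553.2 119.8  84. ]
 [550.3 160.1  84. ]
 [531.6 138.5  84. ]
 [537.  138.9  84. ]
 [567.4 141.1  84. ]]
[[520.8  90.4  80. ]
 [514.  184.8  80. ]] [553.35122837 140.19117686  80.        ]
[474.90434888 134.46483154 373.29225353]
```

Call:
arm_command([
  [0.008,-0.24,0,0,0,0,0],
  [0.008,-0.24,0,0,0,0,0],
  [0.008,-0.24,0,0,0,0,0],
  [0.008,-0.24,0,0,0,0,0],
  [0.008,-0.24,0,0,0,0,0],
  [0.008,-0.24,0,0,0,0,0],
  [0,0,0,0,0,0.0186,0],
  [0,0,0,0,0,0.0186,0],
  [0,0,0,0,0,0.0186,0],
  [0,0,0,0,0,0.0186,0],
  [0,0,0,0,0,0,0],
  [0,0,0,0,0,0,0],
])

```text
time: 7.15
tool_pos: [562.4, -148.8, 230.1]
ee_rot: [0.195, 0.981, -0.001, 0.001]
contact_force: [-1.1, -0.0, -0.1]
finger_gap: 42.7
finger_force: 0.0
```

```bash
python3 look.py wrist w3; python3 - <<'E'
from h import *
im=cv2.imread('pics/w3.png')
cv2.imwrite('pics/w3c.png',cv2.resize(im[130:290,200:360],None,fx=3.75,fy=3.75,interpolation=cv2.INTER_CUBIC))
E
```

```text
7.15 [ 562.4 -148.8  230.1] yaw tool y 1.1774 42.68666041985 0.0 [-1.1 -0.  -0.1] [ 0.001  -0.0012 -1.    ] [-0.18  0.41  0.59  1.44 -0.23  1.36  1.6 ]
```

View pics/w3c.png

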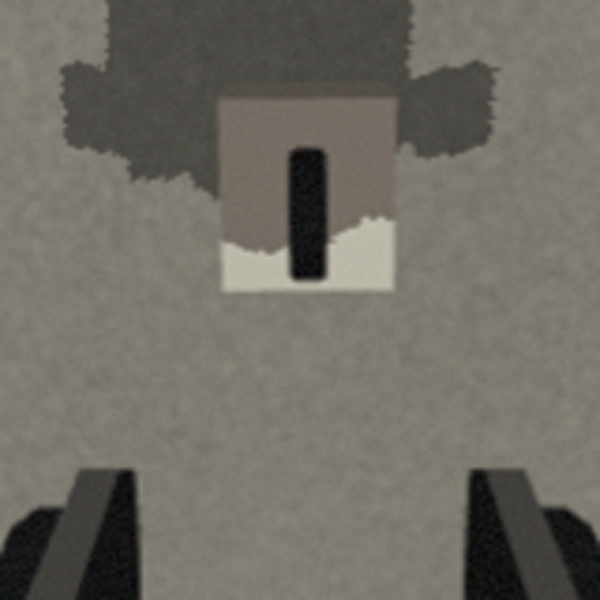

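The stand's top has corners at about (219,98), (397,98), (394,291), (222,291). The bow spans u 289–327 and v 148–281, aligned with the tool.

```bash
python3 - <<'E'
from h import *
c=np.load('pics/cal_w3.npy',allow_pickle=True).item()
f=lambda p:(np.array(p,float)+.5)/3.75-.5+[200,130]
P=toz(c,f([(219,98),(397,98),(394,291),(222,291)]),36);m=P.mean(0);print(P.round(1),m)
a=1.1774;tx=np.array([-np.sin(a),np.cos(a),0]);ty=np.array([np.cos(a),np.sin(a),0])
# tool x dir is yaw+90
d=m-[562.4,-148.8,0];print('stand-tcp in tool',d@tx,d@ty)
e0=(P[0]-P[3])+(P[1]-P[2]);print('stand yaw',np.arctan2(-e0[1],-e0[0]), np.linalg.norm(P[0]-P[3]),np.linalg.norm(P[0]-P[1]))
for z,uv in((59,(308,148)),(59,(308,281)),(71,(308,215)),(77,(308,215))):
  q=toz(c,f([uv]),z)[0];d=q-[562.4,-148.8,0];print(z,q.round(1),(d@tx).round(1),(d@ty).round(1))
E
```

```text
[[ 526.9 -158.5   36. ]
 [ 546.  -112.5   36. ]
 [ 598.3 -133.8   36. ]
 [ 579.  -180.4   36. ]] [ 562.54793739 -146.3128657    36.        ]
stand-tcp in tool 0.8167501740379502 2.353856759055532
stand yaw -0.39207327926707136 56.48011942244971 49.829374900421506
59 [ 545.7 -139.5   59. ] 19.0 2.2
59 [ 579.5 -153.4   59. ] -17.6 2.3
71 [ 559.8 -145.4   71. ] 3.7 2.2
77 [ 558.5 -144.9   77. ] 5.2 2.1
```

Call:
arm_command([
  [0.004,0.0115,0.187,0,0,0,0],
  [0,0,0.187,0,0,0,0],
  [0,0,0.187,0,0,0,0],
  [0,0,0.187,0,0,0,0],
  [0,0,0.187,0,0,0,0],
  [0,0,0,0,0,0,0],
  [0,0,0,0,0,0,-1],
  [0,0,0,0,0,0,-1],
  [0,0,0,0,0,0,-1],
  [0,0,0,0,0,0,-1],
  [0,0,0,0,0,0,-1],
  [0,0,0,0,0,0,-1],
], newtons=80)

```text
time: 8.4
tool_pos: [563.8, -146.9, 45.6]
ee_rot: [0.197, 0.98, -0.0, 0.003]
contact_force: [-0.3, -0.7, 5.9]
finger_gap: 8.5
finger_force: 78.4
```

```bash
python3 look.py
```

```text
8.4 [ 563.8 -146.9   45.6] yaw tool y 1.1749 8.529553835864208 78.42797756195068 [-0.3 -0.7  5.9] [ 0.0056 -0.0014 -1.    ] [-0.14  0.58  0.52  1.68 -0.34  0.97  1.68]
```

Call:
arm_command([
  [0,0,-0.05,0,0,0,-1],
  [0,0,-0.1,0,0,0,-1],
  [0,0,-0.2,0,0,0,-1],
  [0,0,-0.2,0,0,0,-1],
  [0,0,-0.2,0,0,0,-1],
  [0,0,0,0,0,-0.0186,-1],
  [0,0,0,0,0,-0.0186,-1],
  [0,0,0,0,0,-0.0186,-1],
  [0,0,0,0,0,-0.0186,-1],
  [0,0,0,0,0,0,-1],
  [0,0,0,0,0,0,-1],
])

```text
time: 9.5
tool_pos: [561.0, -145.8, 193.1]
ee_rot: [-0.035, 0.999, 0.0, -0.0]
contact_force: [-0.2, 0.1, -0.4]
finger_gap: 8.9
finger_force: 78.4
```

```bash
python3 look.py; python3 look.py wrist w4; sed -n 1p /dev/null; python3 look.py
```

```text
9.5 [ 561.  -145.8  193.1] yaw tool y 1.6398 8.915074679666889 78.36266756057739 [-0.2  0.1 -0.4] [-5.e-04  5.e-04 -1.e+00] [-0.12  0.42  0.49  1.5  -0.2   1.27  2.03]
9.5 [ 561.  -145.8  193.1] yaw tool y 1.6398 8.915074679666889 78.36266756057739 [-0.2  0.1 -0.4] [-5.e-04  5.e-04 -1.e+00] [-0.12  0.42  0.49  1.5  -0.2   1.27  2.03]
9.55 [ 561.1 -145.8  193. ] yaw tool y 1.6402 8.450625515566061 78.36313962936401 [ 0.8  0.6 -0.7] [-4.e-04  3.e-04 -1.e+00] [-0.12  0.42  0.49  1.5  -0.2   1.27  2.03]
```

View pics/w4.png

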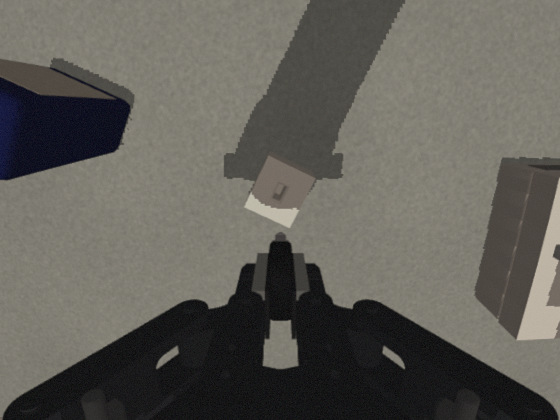

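The key is upright in the fingers: bow at (280,270), blade tip showing at (281,235), and the stand is empty.

```bash
python3 - <<'E'
from h import *
c=np.load('pics/cal_w4.npy',allow_pickle=True).item()
a=1.64;tx=np.array([-np.sin(a),np.cos(a),0]);ty=np.array([np.cos(a),np.sin(a),0])
for z,uv in((162,(281,234)),(162,(281,240)),(168,(280.5,232))):
  d=toz(c,[uv],z)[0]-[561,-145.8,0];print(z,(d@tx).round(1),(d@ty).round(1))
# same for lock pic
c=np.load('pics/cal_w2.npy',allow_pickle=True).item()
a=1.643;tx=np.array([-np.sin(a),np.cos(a),0]);ty=np.array([np.cos(a),np.sin(a),0])
d=np.array([552.2,140.0,84])-[549.7,140,84];print(d@tx,d@ty)
t=np.array([552.3,140.0,0])-[561,-145.8,0];a=1.64
tx=np.array([-np.sin(a),np.cos(a),0]);ty=np.array([np.cos(a),np.sin(a),0]);print(t@tx,t@ty)
im=cv2.imread('pics/w4.png');print(im[225:246,272:292].mean(2).astype(int))
E
```

```text
162 5.7 0.7
162 2.0 0.7
168 9.3 0.4
-2.493486117647576 -0.18035238035251833
-11.08345110785405 285.7174952843102
[[121 119 117 120 121 122 123 127 127 126 131 150 167 177 180 182 182 182
  169 141]
 [118 121 119 121 121 124 126 128 128 124 122 124 133 149 167 176 181 180
  159 126]
 [121 121 124 123 123 125 126 129 128 124 123 122 122 124 130 148 164 163
  142 124]
 [124 126 128 127 128 128 125 126 126 128 127 125 123 124 121 122 126 127
  125 122]
 [123 125 125 126 128 129 126 122 126 128 127 128 123 123 120 119 119 121
  119 121]
 [123 124 123 124 127 127 124 124 124 127 123 123 121 119 121 120 120 119
  119 121]
 [125 122 117 122 125 124 123 120 117 118 121 123 122 122 123 120 120 118
  119 120]
 [124 120 121 121 119 117 108  87  82  81  99 117 125 126 122 120 121 123
  124 122]
 [126 124 122 122 110  92  79  73  74  77  78  93 112 123 125 122 121 124
  125 124]
 [127 125 122 104  87  77  77  77  79  78  75  78  84 105 119 120 120 121
  120 121]
 [124 125 114  86  65  63  64  63  65  61  65  63  67  88 114 119 121 122
  120 120]
 [123 123 112  86  63  65  64  62  61  61  62  63  60  80 111 124 124 123
  122 125]
 [124 121 112  83  63  63  61  60  62  63  62  60  63  78 108 120 122 125
  124 124]
 [125 125 114  83  62  64  65  66  65  61  64  63  65  77 104 119 121 123
  124 124]
 [122 119 105  75  62  62  64  63  65  62  63  64  61  78  99 112 118 121
  125 122]
 [ 95  85  72  61  58  59  62  60  57  62  58  60  59  66  75  79  98 122
  126 124]
 [ 68  46  37  37  35  40  37  39  37  41  38  39  40  35  43  51  73 103
  122 122]
 [ 29  14  18  18  23  22  19  10  22   9  14   7  13  18  12  19  33  67
  103 119]
 [ 17  21  13  11  19  19  10  17  19  16  19  17  13  15  21  17  12  23
   59 102]
 [ 14  16   8  12  22  18  17  16  19  16  17  14  21  17  18  14  14  18
   47  96]
 [ 12  18  19  21  10  14  18  19  11  11  10  19  17  20  17  16   9  14
   31  85]]
```

```bash
python3 - <<'E'
from h import *
c=np.load('pics/cal_w4.npy',allow_pickle=True).item()
a=1.64;tx=np.array([-np.sin(a),np.cos(a),0]);ty=np.array([np.cos(a),np.sin(a),0]);tcp=np.array([561,-145.8,193])
for off in(0,1.3,3):
  for dz in (31,33.6):
    pt=lambda x,h:tcp+tx*(x+off)+[0,0,-dz+h]
    print(off,dz,proj(c,[pt(h,0) for h in(3,5,7)]+[pt(7,9),pt(7,24),pt(10.5,24),pt(10.5,30)])[:,1].round(1),proj(c,[pt(7,15)-3*ty,pt(7,15)+3*ty])[:,0].round(1))
E
```

```text
0 31 [238.4 235.2 232.  237.9 249.1 242.8 247.6] [274.2 285.4]
0 33.6 [236.7 233.6 230.4 236.1 247.  240.8 245.5] [274.3 285.3]
1.3 31 [236.3 233.1 229.9 235.7 246.8 240.4 245.2] [274.2 285.4]
1.3 33.6 [234.7 231.5 228.3 234.  244.7 238.4 243.1] [274.3 285.3]
3 31 [233.6 230.4 227.2 232.9 243.7 237.3 242. ] [274.2 285.4]
3 33.6 [232.  228.8 225.6 231.2 241.7 235.4 239.9] [274.2 285.3]
```

Call:
arm_command([
  [-0.0104,0.238,0,0,0,0,-1],
  [-0.0104,0.238,0,0,0,0,-1],
  [-0.0104,0.238,0,0,0,0,-1],
  [-0.0104,0.238,0,0,0,0,-1],
  [-0.0104,0.238,0,0,0,0,-1],
  [-0.0104,0.238,0,0,0,0,-1],
  [0,0,0.14,0,0,0,-1],
  [0,0,0.14,0,0,0,-1],
  [0,0,0,0,0,0,-1],
  [0,0,0,0,0,0,-1],
  [0,0,0,0,0,0,-1],
])

```text
time: 10.65
tool_pos: [554.9, 139.5, 138.7]
ee_rot: [-0.035, 0.999, 0.0, 0.002]
contact_force: [0.2, -0.3, 0.3]
finger_gap: 8.5
finger_force: 78.5
```

```bash
python3 look.py wrist w5; python3 - <<'E'
from h import *
im=cv2.imread('pics/w5.png')
cv2.imwrite('pics/w5c.png',cv2.resize(im[150:310,200:360],None,fx=3.75,fy=3.75,interpolation=cv2.INTER_CUBIC))
E
```

```text
10.65 [554.9 139.5 138.7] yaw tool y 1.6407 8.459632916283585 78.48140001296997 [ 0.2 -0.3  0.3] [ 3.1e-03  7.0e-04 -1.0e+00] [-0.55  0.43  0.38  1.6  -0.17  1.13  1.51]
```

View pics/w5c.png

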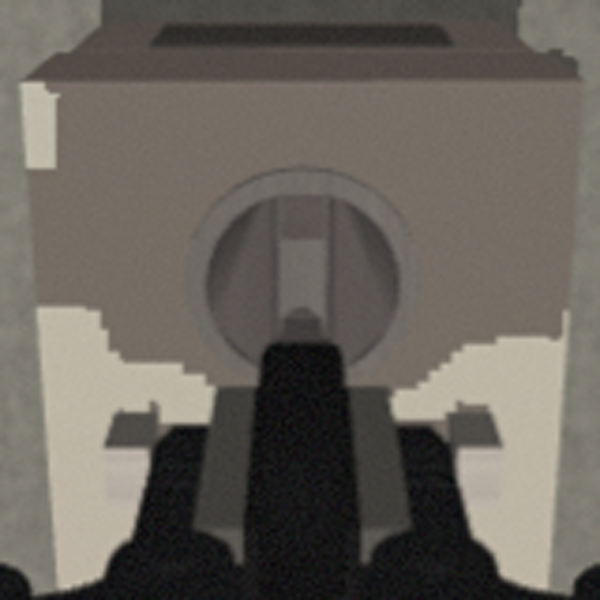

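The crop shows the disc ring spanning u 188–417 with its front at v 168, and the slot at u 279–327. The blade is centred at u 302 with its tip at v 308, and the doser's front corners are at (27,80) and (580,80).

```bash
python3 - <<'E'
from h import *
c=np.load('pics/cal_w5.npy',allow_pickle=True).item()
f=lambda p:(np.array(p,float)+.5)/3.75-.5+[200,150]
a=1.6425;tx=np.array([-np.sin(a),np.cos(a),0]);ty=np.array([np.cos(a),np.sin(a),0]);tcp=np.array([554.9,139.5,138.7])
rel=lambda q:np.c_[(q-tcp)@tx,(q-tcp)@ty].round(1).tolist()
print('ring',rel(toz(c,f([(188,280),(417,280),(302.5,168)]),84)),'inner',rel(toz(c,f([(205,280),(402,280),(302.5,194)]),84)))
print('corners',rel(toz(c,f([(27,80),(580,80)]),80)))
for off in(1.3,2):
    pt=lambda x,h:tcp+tx*(x+off)+[0,0,-31.5+h]
    print(off,(proj(c,[pt(6,0),pt(7,9),pt(10.5,24)])-[200,150])*3.75)
E
```

```text
ring [[3.1, -19.7], [3.0, 20.4], [23.3, 0.4]] inner [[3.1, -16.7], [3.0, 17.7], [18.7, 0.4]]
corners [[37.8, -46.4], [37.6, 47.6]]
1.3 [[299.2161241  304.25414101]
 [299.2157133  320.12018821]
 [299.18521943 337.91488992]]
2 [[299.20623847 300.046919  ]
 [299.20532679 315.7222758 ]
 [299.17380121 333.12491472]]
```

Call:
arm_command([
  [0.002,0,0.06,0,0,0,-1],
  [0,0,0.04,0,0,0,-1],
  [0,0,0.03,0,0,0,-1],
  [0,0,0.02,0,0,0,-1],
  [0,0,0.02,0,0,0,-1],
  [0,0,0,0,0,0,-1],
  [0,0,0,0,0,0,-1],
])

```text
time: 11.4
tool_pos: [553.9, 139.8, 103.3]
ee_rot: [-0.036, 0.999, 0.0, 0.001]
contact_force: [2.2, -0.6, 0.4]
finger_gap: 8.8
finger_force: 78.8
```

```bash
python3 look.py
```

```text
11.4 [553.9 139.8 103.3] yaw tool y 1.6422 8.80683062363264 78.78201127052307 [ 2.2 -0.6  0.4] [ 1.7e-03  2.0e-04 -1.0e+00] [-0.54  0.47  0.37  1.65 -0.19  1.06  1.52]
```

Call:
arm_command([
  [0,0,0.01,0,0,0,-1],
  [0,0,0.01,0,0,0,-1],
  [0,0,0.01,0,0,0,-1],
  [0,0,0.01,0,0,0,-1],
  [0,0,0,0,0,0,-1],
])

```text
time: 11.9
tool_pos: [554.5, 139.8, 96.7]
ee_rot: [-0.036, 0.999, 0.0, 0.002]
contact_force: [-0.4, -0.1, 7.5]
finger_gap: 8.6
finger_force: 79.8
```

Call:
arm_command([
  [0,0,0.01,0,0,0,-1],
  [0,0,0.01,0,0,0,-1],
  [0,0,0,0,0,0,-1],
  [0,0,0,0,0,0,-1],
])

```text
time: 12.3
tool_pos: [554.9, 139.9, 93.5]
ee_rot: [-0.036, 0.999, 0.0, 0.002]
contact_force: [-0.8, -1.2, 10.7]
finger_gap: 8.6
finger_force: 80.4
```

Call:
arm_command([
  [0,0,0.01,0,0,0,-1],
  [0,0,0,0,0,0,-1],
  [0,0,0,0,0,0,-1],
])

```text
time: 12.6
tool_pos: [555.1, 139.8, 92.8]
ee_rot: [-0.036, 0.999, 0.001, 0.002]
contact_force: [-3.5, -1.5, 15.8]
finger_gap: 8.9
finger_force: 81.4
```

Call:
arm_command([
  [0,0,0.01,0,0,0,-1],
  [0,0,0,0,0,0,-1],
  [0,0,0,0,0,0,-1],
])

```text
time: 12.9
tool_pos: [555.2, 139.8, 92.5]
ee_rot: [-0.036, 0.999, 0.001, 0.003]
contact_force: [-6.1, -1.5, 24.3]
finger_gap: 8.5
finger_force: 82.6
```

Call:
arm_command([
  [0.003,0,0,0,0,0.006,-1],
  [0,0,0,0,0,-0.012,-1],
  [0,0,0,0,0,0.006,-1],
  [0,0,0,0,0,0,-1],
  [0,0,0,0,0,0,-1],
])

```text
time: 13.4
tool_pos: [555.2, 139.8, 92.5]
ee_rot: [-0.036, 0.999, 0.001, 0.003]
contact_force: [-4.7, -2.4, 22.6]
finger_gap: 8.8
finger_force: 82.2
```

```bash
python3 look.py wrist w6; python3 - <<'E'
from h import *
for n in('w4','w5','w6'):
  im=cv2.imread(f'pics/{n}.png');print(n,im[226:252,277:284].mean((1,2)).astype(int))
im=cv2.imread('pics/w6.png')
cv2.imwrite('pics/w6c.png',cv2.resize(im[150:310,200:360],None,fx=3.75,fy=3.75,interpolation=cv2.INTER_CUBIC))
E
```

```text
13.4 [555.2 139.8  92.5] yaw tool y 1.642 8.77743017315241 82.18824505805969 [-4.7 -2.4 22.6] [ 0.0065  0.0023 -1.    ] [-0.54  0.48  0.37  1.66 -0.19  1.03  1.53]
w4 [125 125 126 126 124 121  99  81  77  63  62  61  64  63  59  39  15  17
  17  14  17  17  18  18  17  19]
w5 [105 105 106 105 105 102  87  80  75  64  62  61  63  63  59  37  17  15
  17  16  19  16  16  17  20  17]
w6 [94 88 88 88 88 88 88 88 88 88 88 87 86 83 66 40 17 16 14 15 19 15 19 16
 16 18]
```

View pics/w6c.png

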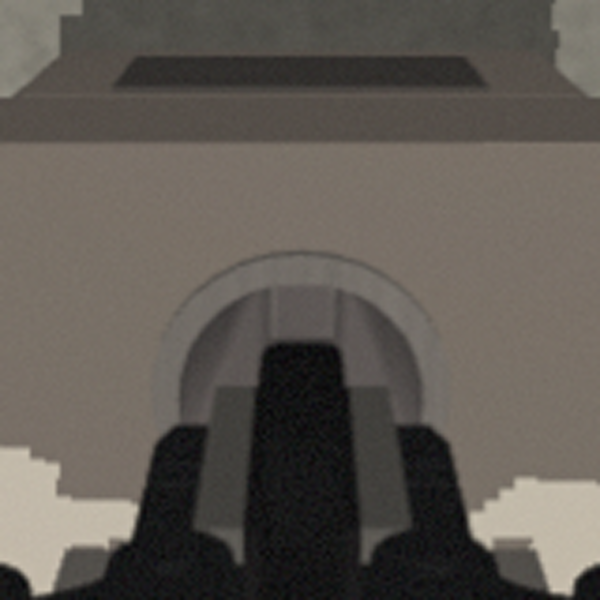

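The key bow at (300,345) covers the front of the slot, no bare blade shows, and nothing slipped (the bow's edge is at the same row as before). I'll check the collar height by casting a ray.

```bash
python3 - <<'E'
from h import *
c=np.load('pics/cal_w6.npy',allow_pickle=True).item()
tcp=np.array([555.2,139.8,92.5]);tx=np.array([-.9974,-.0716,0])
for z in(84,86,88): print(z,((toz(c,[(280,239.7)],z)-tcp)@tx))
c=np.load('pics/cal_w5.npy',allow_pickle=True).item();tcp=np.array([554.9,139.5,138.7])
for dz in(30.5,31.5,32.5):print(dz,((toz(c,[(280,239.7)],tcp[2]-dz+24)-tcp)@tx))
E
```

```text
84 [11.57767152]
86 [12.42945437]
88 [13.28123723]
30.5 [12.44640697]
31.5 [12.02458526]
32.5 [11.60276354]
```

Call:
arm_command([
  [0,-0.0006,0,0,0,0.016,-1],
  [0,-0.0006,0,0,0,0.016,-1],
  [0,-0.0006,0,0,0,0.016,-1],
  [0,-0.0006,0,0,0,0.016,-1],
  [0,-0.0006,0,0,0,0.016,-1],
  [0,-0.0006,0,0,0,0.016,-1],
  [0,-0.0006,0,0,0,0.016,-1],
  [0,-0.0006,0,0,0,0.016,-1],
  [0,0,0,0,0,0,-1],
  [0,0,0,0,0,0,-1],
], newtons=100)

```text
time: 14.45
tool_pos: [554.7, 137.9, 92.4]
ee_rot: [0.358, 0.934, 0.001, 0.002]
contact_force: [-6.0, -2.3, 24.7]
finger_gap: 8.8
finger_force: 98.8
```

```bash
python3 look.py; python3 -c "
from bench import robot;print(robot.state()['wrist_torque'])"
```

```text
14.45 [554.7 137.9  92.4] yaw tool y 0.8377 8.77069867717411 98.80436182022095 [-6.  -2.3 24.7] [ 0.0055  0.0011 -1.    ] [-0.67  0.51  0.55  1.67 -0.3   1.05  0.81]
[-0.69351683  1.24000475  0.06456735]
```

Call:
arm_command([
  [0,-0.0004,0,0,0,0.016,-1],
  [0,-0.0004,0,0,0,0.016,-1],
  [0,-0.0004,0,0,0,0.016,-1],
  [0,-0.0004,0,0,0,0.016,-1],
  [0,-0.0004,0,0,0,0.016,-1],
  [0,-0.0004,0,0,0,0.016,-1],
  [0,-0.0004,0,0,0,0.016,-1],
  [0,-0.0004,0,0,0,0.016,-1],
  [0,0,0,0,0,0.016,-1],
  [0,0,0,0,0,0,-1],
  [0,0,0,0,0,0,-1],
  [0,0,0,0,0,0,-1],
])

```text
time: 15.65
tool_pos: [552.7, 137.1, 92.3]
ee_rot: [0.73, 0.683, 0.001, 0.0]
contact_force: [-9.3, -2.3, 27.7]
finger_gap: 8.5
finger_force: 99.3
```

```bash
python3 look.py; python3 -c "
from bench import robot;print(robot.state()['wrist_torque'])"
```

```text
15.65 [552.7 137.1  92.3] yaw tool y -0.0671 8.514070520793142 99.26069855690002 [-9.3 -2.3 27.7] [ 0.0018  0.0012 -1.    ] [-0.81  0.56  0.77  1.67 -0.43  1.08  0.02]
[-0.70784656  1.99215108  0.05226233]
```

Call:
arm_command([
  [0,0,0,0,0,0.012,-1],
  [0,0,0,0,0,0,-1],
  [0,0,0,0,0,0,-1],
  [0,0,0,0,0,0,-1],
])

```text
time: 16.05
tool_pos: [552.5, 137.2, 92.3]
ee_rot: [0.755, 0.655, 0.001, -0.0]
contact_force: [-9.1, -2.8, 29.0]
finger_gap: 8.3
finger_force: 99.3
```

```bash
python3 look.py top t9; python3 -c "
from bench import robot;print(robot.state()['wrist_torque'])
from h import *
im=cv2.imread('pics/w6.png').astype(int)
get=get_image('wrist')[:,:,::-1];cv2.imwrite('pics/w9.png',get)
print(get[226:252,277:284].mean((1,2)).astype(int)); print(get[239,262:300].mean(1).astype(int),im[239,262:300].mean(1).astype(int))"
```

```text
16.05 [552.5 137.2  92.3] yaw tool y -0.1414 8.330303583712135 99.27807569503784 [-9.1 -2.8 29. ] [ 0.0014  0.0012 -1.    ] [-0.82  0.56  0.79  1.68 -0.44  1.09 -0.04]
[-0.64021749  2.0900906   0.34831146]
[110  97  88  89  89  89  88  91  92  91  92  91  92  91  79  53  21  16
  15  17  19  18  16  18  15  17]
[87 84 78 72 78 86 84 87 88 89 88 85 88 89 89 88 89 89 90 89 96 96 84 79
 85 89 91 90 90 90 89 90 86 82 75 72 70 71] [80 84 88 86 90 86 85 82 77 76 83 91 83 83 82 81 82 84 82 84 85 84 87 87
 86 88 88 74 74 82 86 88 87 89 88 89 86 80]
```

```bash
python3 -c "
from bench import robot;print(robot.sign_off())"
```

```text
the job is handed in; nothing more can be done
None
```

I handed the job in with the cover on its back, the key pushed home and turned clockwise to the stop (about 1.57 rad at the barrel, judged by a torque jump), still gripped; I did not re-check the cover or bystanders by camera at the end, and no verdict came back.

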